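# Complete the three-panel picture on the piano

## Task

Slide the tall wooden panel up out of the slotted rack and stand it on the picture ledge at the open end of the row, leaning back like the other two. Then push the panels along the ledge, without lifting the two that were already there, until all three stand edge to edge against the end stop. Leave the two coasters standing in the rack and everything else where it is.

Things in the scene. Friction and masses are not known exactly. Their poses are not given: they have to be found in the camera images.
- tall_panel: The tall panel in the rack: light wooden panel with dark inlaid bands, the same on both faces, 9 mm thick (x), 80 mm wide (y), 130 mm high (z); origin at the centre of its lower narrow face, z up along the panel. It starts upright in one of the three slots (any of them), its lower face on the slot's floor, standing 85 mm out of the slot and 55 mm above the coasters.
- panel_a: Panel on the ledge nearest the end stop: light wooden panel with dark inlaid bands, the same on both faces, 9 mm thick (x), 80 mm wide (y), 130 mm high (z); origin at the centre of its lower narrow face, z up along the panel. It leans back 15 degrees against the back board.
- panel_b: Second panel on the ledge, beyond panel_a as seen from the end stop: same as panel_a in shape, size and lean (light wooden panel with dark inlaid bands).
- rack: Dark wooden slotted rack, fixed, 130 (x) x 104 (y) x 55 mm (z); origin at the centre of its underside, z up. Three slots lie side by side at x = -45, 0 and +45 mm; each is 12 mm wide (x), 84 mm long (y), with its floor 10 mm above the origin and its mouth at 55 mm.
- ledge: Wooden picture ledge, fixed; origin at the centre of its underside, y along the ledge, z up, x towards its front (away from the robot). Panels stand on its floor (15 mm up) in a channel 16 mm wide between a back board and a front lip. The lip's inner face is at x = +1 mm; it is 8 mm thick and 8 mm high above the floor. The channel is open at -y, where the floor ends at y = -175 mm.
- ledge_foot (a point): Foot of the ledge's back board at mid-length: at x = -15, y = 0, z = 15 mm in the ledge's frame, same axes. From here the board's front face rises 60 mm along its slope, leaning back 15 degrees towards -x (the robot); it is 8 mm thick.
- ledge_stop (a point): Inner face of the end stop that closes the ledge's +y end: at x = -15, y = +165, z = 15 mm in the ledge's frame, same axes. The stop is 14 mm thick and 80 mm high above the floor.
- coaster_a: White ceramic coaster standing on edge in one of the other rack slots, 9 mm thick (x), 75 mm wide (y), 75 mm high (z); origin at the centre of its lower edge.
- coaster_b: White ceramic coaster standing on edge in one of the other rack slots, 9 mm thick (x), 75 mm wide (y), 75 mm high (z); origin at the centre of its lower edge.
- metronome: Bystander: wooden metronome, a four-sided pyramid about 120 mm square and 225 mm high with a small door on its front; origin at the centre of its underside.
- recorder: Bystander: white plastic recorder lying down, 315 mm long, 25 mm thick; origin underneath its middle, x along it.
- tuning_fork: Bystander: steel tuning fork lying down, 140 mm long, 36 mm wide, 10 mm thick; origin underneath its middle, x towards the prongs.
- rosin_case: Bystander: closed plastic rosin case with a snap latch, 48 x 80 x 26 mm; origin at the centre of its underside.
- mug: Bystander: white ceramic mug, 80 mm across, 90 mm high, handle at its +y; origin at the centre of its underside.
There are look-alikes about, which are no part of the job. Leave any purple or turquoise look-alike of the tall_panel alone.

How it is judged:
On the way, in this order (a step that is already met when the one before it is completed fails the run):
1. the tall panel is clear of the rack's slot (z of tall_panel in the frame of rack above 0.058 m), for 0.1 s.
2. the tall panel stands leaning on the ledge (x of tall_panel in the frame of ledge between -0.022 and 0.006 m and z of tall_panel in the frame of ledge between 0.01 and 0.022 m and angle between tall_panel's own z axis and vertical between 0.15 and 0.52 rad and angle between the y axis of tall_panel and the y axis of ledge, either way round below 0.09 rad), for 0.2 s.
At the end, for the whole second after the job is handed in: From the end stop: panel_a, panel_b, tall panel, all at rest on the ledge floor, leaning back 9 to 30 degrees, square to the ledge within 5 degrees, each within 7 mm of its closed-up place, neighbours' centres at most 87 mm apart. Coasters upright in their slots, moved under 15 mm (all of step 2 and linear speed of each of tall_panel, panel_a, panel_b below 0.02 m/s and x of panel_a in the frame of ledge between -0.022 and 0.006 m and z of panel_a in the frame of ledge between 0.01 and 0.022 m and angle between panel_a's own z axis and vertical between 0.15 and 0.52 rad and angle between the y axis of each of panel_a, panel_b and the y axis of ledge, either way round below 0.09 rad and x of panel_b in the frame of ledge between -0.022 and 0.006 m and z of panel_b in the frame of ledge between 0.01 and 0.022 m and angle between panel_b's own z axis and vertical between 0.15 and 0.52 rad and y of panel_a in the frame of ledge above 0.118 m and y of panel_b in the frame of ledge above 0.038 m and y of tall_panel in the frame of ledge above -0.042 m and distance between panel_a and panel_b below 0.087 m and distance between panel_b and tall_panel below 0.087 m and distance of each of coaster_a, coaster_b from where it was at the start of the episode below 0.015 m and angle between each of coaster_a, coaster_b's own z axis and vertical below 0.2 rad); the robot touches nothing.
It fails at once if a bystander is moved more than 25 mm (distance of any of metronome, recorder, tuning_fork, rosin_case, mug from where it was at the start of the episode above 0.025 m).
It fails at once if a coaster is pulled up out of its slot (z of any of coaster_a, coaster_b in the frame of rack above 0.035 m).
It fails at once if a panel that was on the ledge is lifted more than 25 mm or knocked over (z of any of panel_a, panel_b in the frame of ledge above 0.04 m or angle between any of panel_a, panel_b's own z axis and vertical above 0.8 rad).
It also fails if it takes over 48 s, if anything falls off the work surface, if the arm or the gripper's body presses on something with over 40 N, if the wrist force passes 120 N, or if a joint passes its speed limit or range.

## Robot

A 6-joint arm with a two-finger parallel gripper is mounted at the origin on the work surface. World frame = base frame: x ahead of the robot, y to its left, z up, the work surface at z = 0. Lengths are in m, angles in rad, forces in N, time in s.
With the tool pointing down it reaches from about 0.35 to 0.775 m from the base axis. Payload 5.5 kg.
Tool frame: the origin (TCP) lies midway between the tips of the shut fingers; the grasp point (between the pads) lies 19 mm behind it; z points along the fingers, y is the line along which they close (so a half turn about z gives the same grasp; the last joint's range is limited). The gripper opens to 85 mm and grips with 20 to 120 N. Pads are 22 mm wide; open, the fingers measure 114 mm over their backs; the gripper's body (76 mm by 85 mm) begins 54 mm behind the grasp point. The pads swing forward as they close: fully open they stand 13 mm farther back than shut.
Start: joints at [-1.474, 0.313, 0.046, 1.304, 0, 1.431], TCP at [0.135, -0.559, 0.231] pointing down, gripper open.
Joint ranges: [-2.76, 2.76], [-0.86, 1.69], [-1.03, 1.26], [-2.2, 2.34], [-1.47, 1.5], [-3.14, 3.14]. Speed limits (rad/s): [2.57, 2.57, 3.14, 3.14, 3.14, 3.14].

## Interface

Orientations are given as a unit quaternion [w, x, y, z].
In Python, from workcell import telemetry, imaging, env gives the robot as it stands. The module is installed in compiled form; this text tells all that it offers.
- The arm moves only by the tool step_arm, never from a script. Its argument "moves" is a list of rows, each a list of 3 entries, a list of its own where there are three numbers: the shift along the tool's x, y, z in mm, then the turn, a rotation vector about the tool's x, y, z in rad, then the finger opening in mm, from 0 to 85.4. A call has 1 to 8 rows; each row is the pose to reach, as a shift and turn from the pose commanded when the call began, along the tool's axes at that moment; what a row does not reach only later rows make up. A row lasts 1/12 s, in which the tool goes at most 41.7 mm and 7.16 degrees, less where a joint would pass 70% of its speed; a pose out of reach is approached as far as the arm can. A call with a gripper value outside its range is refused whole. The fingers move at their own pace and stop on an object; "grip_force" is the grip in N (left out, the last holds). Time passes only in rows, so rows that repeat a pose let the fingers close. It gives the time, the measured TCP pose, the force, the opening and the grip force at its end, in the units of the state.
- telemetry.get_state(): the state, without advancing time (a new reading comes with each control period).
- imaging.read_camera(name): name is "side" or "top"; returns the picture (420x560x3 uint8, red, green, blue); there is no depth.
- imaging.camera_params(name): a dict with "camera_matrix" (3x3 intrinsics, pixels), "pose" (4x4, takes a point from camera to world coordinates). Camera axes: x right, y up, looking along -z (the intrinsics and any distortion apply to the point x, -y, -z); pixel columns grow to the right and rows downward; lengths in m; the calibration is good to about 2 mm. A picture is of the moment at which its call begins. camera_params takes no time and is no camera call.
- env.hand_in(): hands the job in; it is judged then, once.
The state is a dict: "clock": time; "joint_pos": joint angles; "qvel": joint speeds; "tau": joint torques, N m; "tcp_pos": TCP position; "orientation": TCP orientation; "wrist_force": force on the tool from outside, world axes, zero at the start; "ft_torque": the same for the moment, N m; "finger_gap": finger opening in m; "grip_force": force on a finger pad.
Only numpy, scipy, OpenCV 4.12 (cv2) and the standard library are available. Lean on these libraries where they do the work, as an engineer would, in place of code of your own. Each camera call takes 0.05 s, during which the arm holds its last target. There are 200 camera calls.

## Working session

There is one attempt and no reset: what is moved stays moved. The work goes in short steps, Python scripts to look and compute and a tool call to move; the robot and the scene stay as the last step left them, time stands still between calls to the robot, and variables do not carry over. Pictures are saved under pics/ and viewed, at most 10 in all, crops included, and the job is handed in when it is done.

Besides the shell and the picture viewer there is one more tool, called after "Request:" as a command line: name --argument value ..., lists and objects as JSON in quotes. step_arm: Moves the arm, as the interface text tells. Its arguments: {"type":"object","properties":{"moves":{"type":"array"},"grip_force":{"type":"number"}},"required":["moves"]}

```bash
mkdir -p pics; python3 - <<'E'
from workcell import telemetry, imaging
import cv2,numpy as np
np.set_printoptions(precision=4,suppress=True)
for n in ("side","top"):
    im=imaging.read_camera(n); cv2.imwrite(f"pics/{n}0.png",cv2.cvtColor(im,cv2.COLOR_RGB2BGR))
    p=imaging.camera_params(n); print(n,{k:np.array(v) for k,v in p.items()})
s=telemetry.get_state(); print(s)
E
```

```text
side {'camera_matrix': array([[479.3684,   0.    , 274.3145],
       [  0.    , 479.3684, 207.0232],
       [  0.    ,   0.    ,   1.    ]]), 'pose': array([[ 0.9149,  0.2995, -0.2706,  0.2484],
       [-0.4036,  0.6713, -0.6216, -0.6814],
       [-0.0044,  0.678 ,  0.7351,  0.9172],
       [ 0.    ,  0.    ,  0.    ,  1.    ]])}
top {'camera_matrix': array([[429.2642,   0.    , 276.7323],
       [  0.    , 429.2642, 212.8709],
       [  0.    ,   0.    ,   1.    ]]), 'pose': array([[-0.0238,  0.9861, -0.1644,  0.3971],
       [-0.9993, -0.0281, -0.0237,  0.032 ],
       [-0.028 ,  0.1637,  0.9861,  1.119 ],
       [ 0.    ,  0.    ,  0.    ,  1.    ]])}
{'clock': 0.1, 'joint_pos': array([-1.4736,  0.3139,  0.0451,  1.3036,  0.    ,  1.4312]), 'qvel': array([-0.0002, -0.0029,  0.0022,  0.0001,  0.0022,  0.0002]), 'tau': array([  0.0015, -48.1726,  29.9245,   0.0128,  -0.0002,  -0.    ]), 'tcp_pos': array([ 0.1348, -0.5585,  0.2305]), 'orientation': array([-0.0008,  0.993 ,  0.1181,  0.    ]), 'wrist_force': array([ 0.4276,  0.0096, -0.452 ]), 'ft_torque': array([0.0011, 0.0134, 0.0104]), 'grip_force': 0.0, 'finger_gap': 0.08537129005521334}
```

View pics/side0.png

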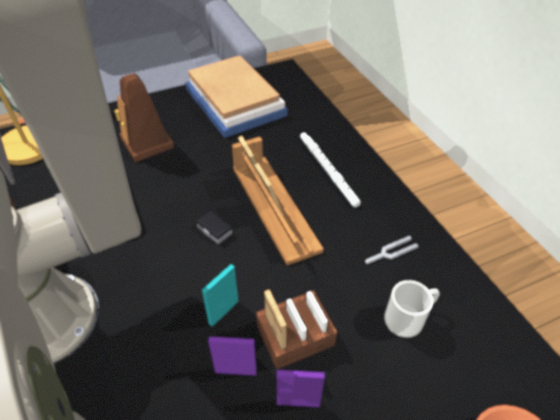

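View pics/top0.png

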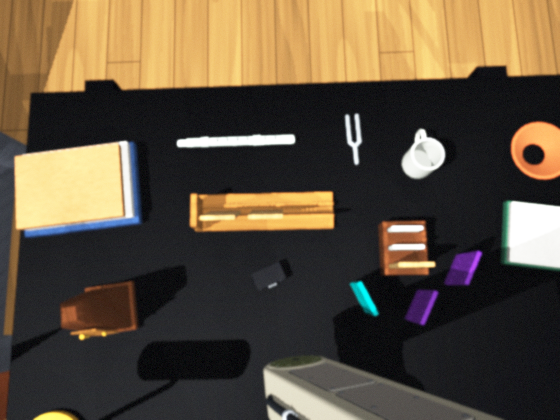

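Side view: the rack is at (297,328), and the light panel in its robot-side slot has its top near (270,293). The ledge runs from the stop at (243,150) to its open end at (305,255).

There are four candidates in the side view: the light wooden panel at (275,318), purple at (232,356) and (300,388), and turquoise at (220,295). Only the light wooden one stands in the rack, so it's the one meant. I'll confirm that with enlarged crops.

```bash
python3 - <<'E'
import cv2,numpy as np
def crop(n,x0,y0,w,h,s):
    im=cv2.imread(f"pics/{n}0.png")[y0:y0+h,x0:x0+w]
    im=cv2.resize(im,None,fx=s,fy=s,interpolation=cv2.INTER_CUBIC)
    for x in range((x0//10+1)*10,x0+w,10):
        cv2.line(im,((x-x0)*s,0),((x-x0)*s,6 if x%50 else 18),(0,255,255),1)
        if x%20==0: cv2.putText(im,str(x),((x-x0)*s-10,28),0,.35,(0,255,255),1)
    for y in range((y0//10+1)*10,y0+h,10):
        cv2.line(im,(0,(y-y0)*s),(6,(y-y0)*s),(0,255,255),1)
        if y%20==0: cv2.putText(im,str(y),(10,(y-y0)*s+4),0,.35,(0,255,255),1)
    return im
cv2.imwrite("pics/side_rack.png",crop("side",245,275,100,95,6))
cv2.imwrite("pics/side_ledge.png",crop("side",220,130,115,140,4))
a=crop("top",180,180,160,60,5); b=crop("top",370,210,75,75,6)
cv2.imwrite("pics/top_l.png",a);
cv2.imwrite("pics/top_r.png",b)
E
```

```text
(no output)
```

View pics/side_rack.png

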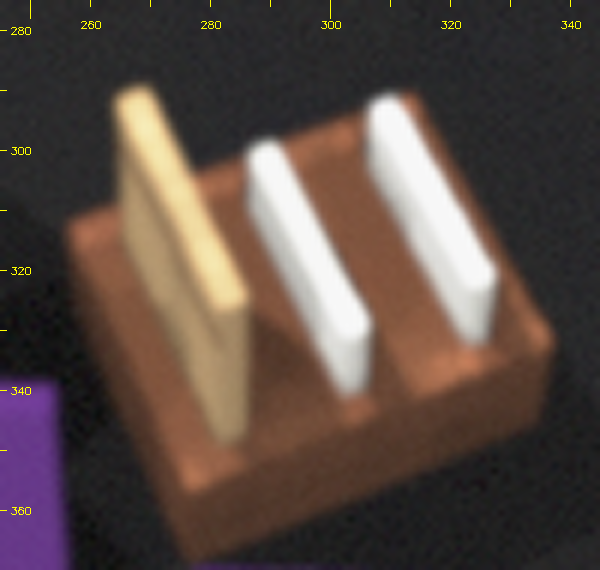

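View pics/side_ledge.png

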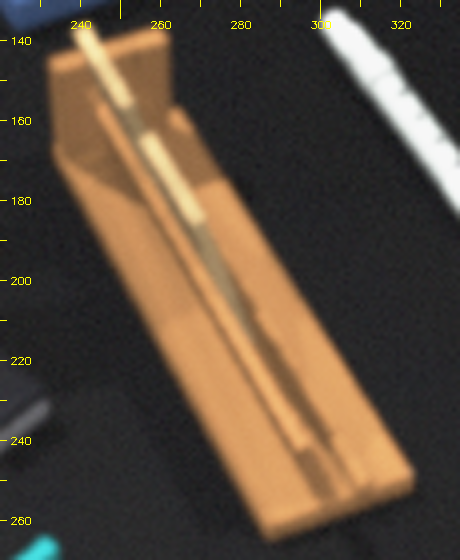

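View pics/top_l.png

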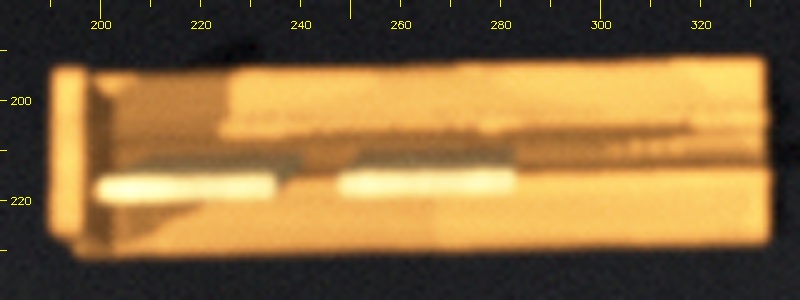

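View pics/top_r.png

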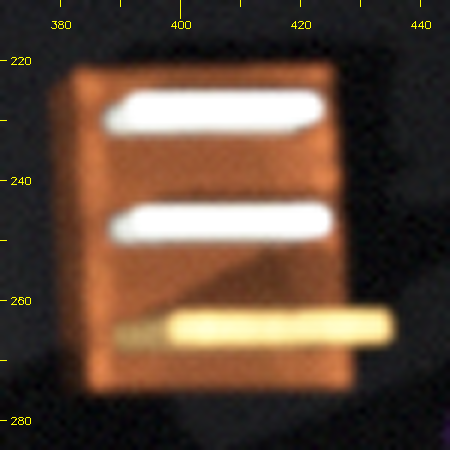

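The crops confirm the tall panel: light wood, in the rack's robot-side slot, with two white coasters in the other slots. In the side crop its top edge runs from (267,290) to (283,325), and in the top crop from (398,265) to (435,264). Panels A and B lean on the ledge with their tops at rows 217 and 216 in the top view.

```bash
cat > h.py <<'E'
import numpy as np, cv2
from workcell import imaging, telemetry
np.set_printoptions(precision=4,suppress=True)
F=np.diag([1,-1,-1,1.])
P={}
for n in("side","top"):
    p=imaging.camera_params(n); E=F@np.linalg.inv(np.array(p["pose"])); P[n]=np.array(p["camera_matrix"])@E[:3]
def tri(s,t):
    X=cv2.triangulatePoints(P["side"],P["top"],np.array(s,float),np.array(t,float)); X=X[:3,0]/X[3,0]
    e=[np.linalg.norm(proj(n,X)-np.array(q)) for n,q in(("side",s),("top",t))]
    return X,e
def proj(n,X):
    v=P[n]@np.append(X,1); return v[:2]/v[2]
def onz(n,q,z):
    A=P[n]; H=A[:,[0,1,3]].copy(); H[:,2]+=A[:,2]*z
    v=np.linalg.solve(H,[q[0],q[1],1]); return v[:2]/v[2]
E
python3 - <<'E'
from h import *
for k,s,t in [("T far",(267,290.5),(397.5,264.5)),("T near",(283.5,324.8),(435.3,264.2)),
 ("A far",(240,138),(199,217.5)),("A near",(251.5,157),(235,217)),("B far",(256.5,163.5),(248,216.7)),("B near",(269,185),(283,215.8)),
 ("board near",(297,242),(333.5,214)),("cB far",(288.5,299.5),(391,222+5)),("c1",(289,299.5),(390.5,247.5)),("c1n",(303.5,330),(425.3,245.5)),
 ("stop in back? ",(262,138.5),(197,193.5))]:
    X,e=tri(s,t); print(k,X,np.round(e,1))
for n,z,L in [("side",.055,[(256,312),(275.5,356.5),(337,333),(314,290)]),("top",.055,[(384,221),(425,220.5),(428.5,275),(386.5,275)]),
  ("side",.015,[(266,264),(323,248)]),("top",.015,[(333,191),(334,228),(199,231)]),("side",.095,[(232,145),(263,138)]),("top",.095,[(197,193.5),(197,227)])]:
    print(n,z,[onz(n,q,z) for q in L])
E
```

```text
T far [ 0.4352 -0.2141  0.137 ] [0.1 0.1]
T near [ 0.4329 -0.2962  0.1435] [0.2 0.2]
A far [0.5546 0.2378 0.1333] [0.3 0.4]
A near [0.5526 0.153  0.1377] [0.4 0.5]
B far [0.5526 0.1222 0.1415] [0.1 0.2]
B near [0.5513 0.0416 0.1425] [0.5 0.6]
board near [ 0.5648 -0.0827  0.0685] [0.2 0.3]
cB far [ 0.5035 -0.2152  0.0727] [10.2 10.5]
c1 [ 0.4804 -0.2157  0.0772] [0.8 0.9]
c1n [ 0.4778 -0.2944  0.0883] [1. 1.]
stop in back?  [0.6197 0.2497 0.1011] [0.1 0.2]
side 0.055 [array([ 0.4144, -0.2031]), array([ 0.4119, -0.3067]), array([ 0.5424, -0.3111]), array([ 0.5462, -0.2042])]
top 0.055 [array([ 0.5464, -0.2088]), array([ 0.5448, -0.3099]), array([ 0.4109, -0.3076]), array([ 0.4134, -0.2062])]
side 0.015 [array([ 0.4909, -0.0742]), array([ 0.6327, -0.0864])]
top 0.015 [array([ 0.635 , -0.0902]), array([ 0.5373, -0.0884]), array([0.5391, 0.2621])]
side 0.095 [array([0.5389, 0.2643]), array([0.6253, 0.2575])]
top 0.095 [array([0.6215, 0.2509]), array([0.5387, 0.2503])]
```

```bash
cat >> h.py <<'E'
from scipy.spatial.transform import Rotation as R
def cur():
    s=telemetry.get_state(); w,x,y,z=s["orientation"]; return s,np.array(s["tcp_pos"]),R.from_quat([x,y,z,w])
def tool(yaw,tilt=0):
    # tool x along panel's y axis (yaw = object's yaw), z down; tilt leans the tool's back towards -x of the object
    O=R.from_euler('z',yaw)*R.from_euler('y',-tilt)
    return O*R.from_matrix(np.array([[0,1,0],[1,0,0],[0,0,-1.]]).T)
def go(p,Q):
    s,p0,R0=cur(); print("clock",s["clock"],"tcp",p0,"gap",s["finger_gap"],"F",s["wrist_force"],"grip",s["grip_force"])
    print("shift mm",np.round(R0.inv().apply(np.array(p)-p0)*1000,1),"turn",(R0.inv()*Q).as_rotvec().round(3), "tool axes\n",R0.as_matrix())
E
python3 - <<'E'
from h import *
print(tool(-.02).as_matrix())
go([.434,-.255,.22],tool(-.02))
E
```

```text
[[ 0.02    0.9998  0.    ]
 [ 0.9998 -0.02    0.    ]
 [ 0.      0.     -1.    ]]
clock 0.1 tcp [ 0.1348 -0.5585  0.2305] gap 0.08537129005521334 F [ 0.4276  0.0096 -0.452 ] grip 0.0
shift mm [ 362.  -224.8   11. ] turn [-0.001 -0.001 -1.314] tool axes
 [[ 0.9721  0.2346 -0.0002]
 [ 0.2346 -0.9721  0.0016]
 [ 0.0002 -0.0016 -1.    ]]
```

Request:
step_arm --moves '[[[362,-225,11],[0,0,-1.314],45],[[362,-225,11],[0,0,-1.314],45],[[362,-225,11],[0,0,-1.314],45],[[362,-225,11],[0,0,-1.314],45],[[362,-225,11],[0,0,-1.314],45],[[362,-225,11],[0,0,-1.314],45],[[362,-225,11],[0,0,-1.314],45],[[362,-225,11],[0,0,-1.314],45]]'

```text
clock: 0.77
tcp_pos: [0.3696, -0.3197, 0.2224]
orientation: [-0.0, 0.813, 0.582, -0.0]
wrist_force: [-0.6, -1.1, -1.2]
finger_gap: 0.045
grip_force: 0.0
```

```bash
python3 -c "
from h import *
go([.434,-.255,.22],tool(-.02))"
```

```text
clock 0.7667 tcp [ 0.3696 -0.3197  0.2224] gap 0.044953704241382675 F [-0.6384 -1.0934 -1.1785] grip 0.0
shift mm [82.1 40.1  2.4] turn [-0.    -0.    -0.308] tool axes
 [[ 0.3223  0.9466 -0.0002]
 [ 0.9466 -0.3223  0.0002]
 [ 0.0001 -0.0003 -1.    ]]
```

Request:
step_arm --moves '[[[82,40,2],[0,0,-0.308],45],[[82,40,2],[0,0,-0.308],45],[[82,40,2],[0,0,-0.308],45],[[82,40,2],[0,0,-0.308],45],[[82,40,2],[0,0,-0.308],45]]'

```text
clock: 1.18
tcp_pos: [0.4335, -0.2566, 0.2203]
orientation: [-0.0, 0.716, 0.698, -0.0]
wrist_force: [-0.5, -0.6, 0.7]
finger_gap: 0.045
grip_force: 0.0
```

```bash
python3 -c "
from h import *
go([.434,-.255,.10],tool(-.02))
im=imaging.read_camera('side');im2=imaging.read_camera('top')
a=im[225:345,215:335];b=im2[200:320,360:480]
cv2.imwrite('pics/pre.png',cv2.cvtColor(cv2.resize(np.hstack([a,b]),None,fx=3.3,fy=3.3,interpolation=2),4))"
```

```text
clock 1.1833 tcp [ 0.4335 -0.2566  0.2203] gap 0.04498225670319855 F [-0.4622 -0.5692  0.7431] grip 0.0
shift mm [  1.6   0.6 120.3] turn [-0.001 -0.    -0.006] tool axes
 [[ 0.0256  0.9997 -0.001 ]
 [ 0.9997 -0.0256  0.0001]
 [ 0.0001 -0.001  -1.    ]]
```

View pics/pre.png

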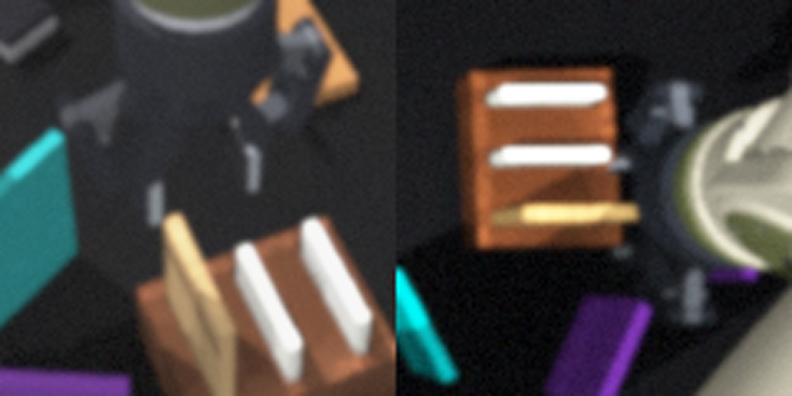

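The picture shows the open fingers on either side of the panel, with tips at crop (155,203) and (253,165) and the panel top between them. Descend and grip.

Request:
step_arm --moves '[[[1,0,40],[0,0,0],45],[[1,0,80],[0,0,0],45],[[1,0,110],[0,0,0],45],[[1,0,120],[0,0,0],45],[[1,0,120],[0,0,0],0],[[1,0,120],[0,0,0],0],[[1,0,120],[0,0,0],0],[[1,0,120],[0,0,0],0]]' --grip_force 60

```text
clock: 1.95
tcp_pos: [0.4347, -0.2577, 0.1029]
orientation: [0.002, 0.717, 0.698, 0.0]
wrist_force: [0.6, -0.1, -0.6]
finger_gap: 0.0086
grip_force: 58.3
```

Request:
step_arm --moves '[[[0,0,0],[0,0,0],0],[[0,0,0],[0,0,0],0],[[0,0,-10],[0,0,0],0],[[0,0,-20],[0,0,0],0],[[0,0,-35],[0,0,0],0]]'

```text
clock: 2.37
tcp_pos: [0.4333, -0.256, 0.1363]
orientation: [-0.0, 0.716, 0.698, -0.0]
wrist_force: [0.7, 0.7, -1.0]
finger_gap: 0.0082
grip_force: 58.6
```

Request:
step_arm --moves '[[[0,0,-30],[0,0,0],0],[[0,0,-70],[0,0,0],0],[[0,0,-110],[0,0,0],0],[[0,0,-130],[0,0,0],0],[[0,0,-130],[0,0,0],0],[[0,0,-130],[0,0,0],0]]'

```text
clock: 2.87
tcp_pos: [0.4341, -0.2566, 0.2679]
orientation: [0.002, 0.716, 0.698, 0.0]
wrist_force: [-0.4, 0.1, -1.8]
finger_gap: 0.0086
grip_force: 59.4
```

```bash
cat >> h.py <<'E'
LX,LY,LYAW=.597,.0855,-.010
D=.091
def ledge(p): # ledge frame -> world
    return np.array([LX,LY,0])+R.from_euler('z',LYAW).apply(p)
def tcp_for(p,tilt,d=D): # panel origin in ledge frame, tilt -> tcp
    return ledge(np.array(p)+d*np.array([-np.sin(tilt),0,np.cos(tilt)]))
E
python3 - <<'E'
from h import *
t=.262
p=tcp_for([-.007,-.13,.100],t); print(p)
go(p,tool(LYAW,t))
for nm,X in [("T top at z",0)]:
    pass
im=imaging.read_camera('side');im2=imaging.read_camera('top')
cv2.imwrite('pics/l_s.png',cv2.cvtColor(im,4));cv2.imwrite('pics/l_t.png',cv2.cvtColor(im2,4))
E
```

```text
[ 0.5651 -0.0442  0.1879]
clock 2.8667 tcp [ 0.4341 -0.2566  0.2679] gap 0.008636902616159606 F [-0.4219  0.0607 -1.8207] grip 59.36205267906189
shift mm [215.9 125.3  79.9] turn [-0.259  0.004 -0.015] tool axes
 [[ 0.0257  0.9997  0.003 ]
 [ 0.9997 -0.0257 -0.0025]
 [-0.0024  0.0031 -1.    ]]
```

Request:
step_arm --moves '[[[40,25,0],[-0.05,0,0],0],[[75,45,5],[-0.12,0,-0.008],0],[[110,65,20],[-0.2,0,-0.015],0],[[145,85,40],[-0.259,0.004,-0.015],0],[[180,105,60],[-0.259,0.004,-0.015],0],[[221,125,80],[-0.259,0.004,-0.015],0],[[221,125,80],[-0.259,0.004,-0.015],0],[[221,125,80],[-0.259,0.004,-0.015],0]]'

```text
clock: 3.63
tcp_pos: [0.562, -0.0343, 0.181]
orientation: [0.087, 0.704, 0.699, 0.09]
wrist_force: [0.3, -0.6, -1.0]
finger_gap: 0.0085
grip_force: 59.3
```

```bash
python3 - <<'E'
from h import *
t=.262
p=tcp_for([-.007,-.125,.030],t); print(p)
go(p,tool(LYAW,t))
im=imaging.read_camera('side');im2=imaging.read_camera('top')
a=cv2.resize(im[100:300,200:350],None,fx=2.6,fy=2.6,interpolation=2);b=cv2.resize(im2[150:350,200:350],None,fx=2.6,fy=2.6,interpolation=2)
cv2.imwrite('pics/hover.png',cv2.cvtColor(np.hstack([a,b]),4))
E
```

```text
[ 0.5652 -0.0392  0.1179]
clock 3.6333 tcp [ 0.562  -0.0343  0.181 ] gap 0.008468795107102184 F [ 0.3349 -0.6314 -1.0329] grip 59.25081253051758
shift mm [ -5.1 -12.6  61.9] turn [-0.01  -0.006  0.003] tool axes
 [[ 0.0057  0.9685  0.2491]
 [ 1.     -0.0067  0.0031]
 [ 0.0047  0.2491 -0.9685]]
```

View pics/hover.png

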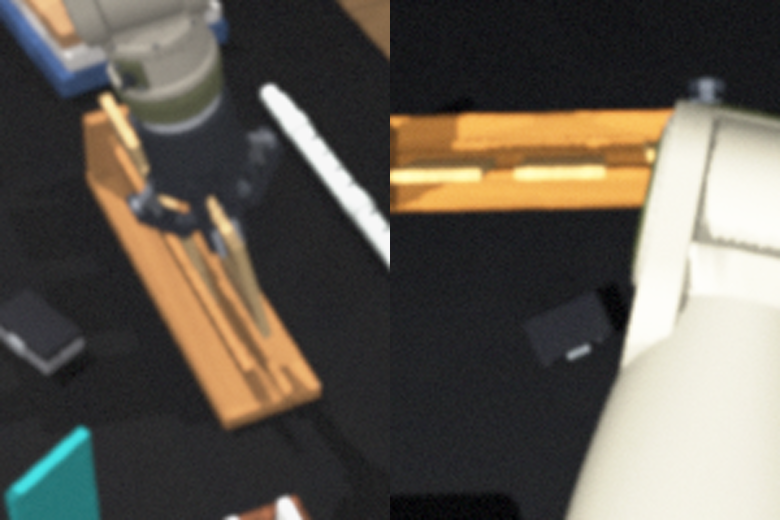

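The panel hangs leaning above the channel's open end. Its lower near corner is at crop (265,335), which is about side pixel (302,229). I'll check the ledge model against the picture's pixels before lowering.

```bash
python3 - <<'E'
from h import *
s,p,Q=cur()
M=Q.as_matrix()
for dx in(-.0045,.0045): print("bottom near corner",proj("side",p+M[:,2]*D-M[:,0]*.04+M[:,1]*dx))
for nm,q in [("board top front open",(-.0305,-.175,.073)),("board top back open",(-.0383,-.175,.071)),("board top front stop",(-.0305,.165,.073)),("lip inner top open",(.001,-.175,.023)),("lip outer top open",(.009,-.175,.023)),("lip inner mid",(.001,0,.023)),("foot open",(-.015,-.175,.015)),("stop",(-.015,.165,.095))]:
    print(nm,proj("side",ledge(q)),proj("top",ledge(q)))
E
```

```text
bottom near corner [302.9722 230.7623]
bottom near corner [306.5315 228.9178]
board top front open [298.4976 242.7481] [336.2586 213.9003]
board top back open [295.315  244.3926] [336.286  217.1576]
board top front stop [244.5395 151.4345] [198.7693 216.3862]
lip inner top open [310.0143 251.8769] [333.7124 205.0046]
lip outer top open [313.089  250.7914] [333.6025 201.9676]
lip inner mid [279.9084 201.8498] [266.1475 206.2618]
foot open [303.6901 256.1328] [333.6147 211.6165]
stop [249.5777 143.5915] [197.0005 208.6956]
```

Request:
step_arm --moves '[[[-5,-11,10],[-0.01,-0.006,0.003],0],[[-5,-13,25],[-0.01,-0.006,0.003],0],[[-5,-13,45],[-0.01,-0.006,0.003],0],[[-5,-13,62],[-0.01,-0.006,0.003],0],[[-5,-13,62],[-0.01,-0.006,0.003],0],[[-5,-13,62],[-0.01,-0.006,0.003],0]]'

```text
clock: 4.23
tcp_pos: [0.5662, -0.0445, 0.1217]
orientation: [0.096, 0.707, 0.695, 0.092]
wrist_force: [0.0, 0.9, -0.7]
finger_gap: 0.0086
grip_force: 59.2
```

```bash
python3 - <<'E'
from h import *
t=.262
go(tcp_for([-.007,-.125,.0175],t),tool(LYAW,t))
E
```

```text
clock 4.2333 tcp [ 0.5662 -0.0445  0.1217] gap 0.00856726728570592 F [ 0.0304  0.8754 -0.6877] grip 59.23263072967529
shift mm [ 5.3 -5.3 15.4] turn [ 0.004  0.004 -0.006] tool axes
 [[ 0.0169  0.9646  0.2632]
 [ 0.9999 -0.0156 -0.007 ]
 [-0.0027  0.2633 -0.9647]]
```

Request:
step_arm --moves '[[[3,-2,6],[0,0,0],0],[[5,-4,10],[0,0,0],0],[[5,-5,13],[0,0,0],0],[[5,-5,13],[0,0,0],0],[[5,-5,13],[0,0,0],0]]'

```text
clock: 4.65
tcp_pos: [0.566, -0.0384, 0.1087]
orientation: [0.097, 0.706, 0.696, 0.093]
wrist_force: [-0.4, -0.1, -0.0]
finger_gap: 0.0084
grip_force: 59.2
```

Request:
step_arm --moves '[[[0,0,1.5],[0,0,0],0],[[0,-1,3],[0,0,0],0],[[0,-1,3],[0,0,0],0]]'

```text
clock: 4.9
tcp_pos: [0.5664, -0.0387, 0.1057]
orientation: [0.097, 0.706, 0.696, 0.093]
wrist_force: [-0.3, 0.1, -0.2]
finger_gap: 0.0086
grip_force: 59.4
```

Request:
step_arm --moves '[[[0,0,1],[0,0,0],0],[[0,-0.5,2],[0,0,0],0],[[0,-0.5,2],[0,0,0],0]]'

```text
clock: 5.15
tcp_pos: [0.5668, -0.0387, 0.1055]
orientation: [0.098, 0.706, 0.695, 0.094]
wrist_force: [-6.1, 0.8, 13.9]
finger_gap: 0.0084
grip_force: 61.6
```

Request:
step_arm --moves '[[[0,0,0.5],[0,0,0],0],[[0,0,1],[0,0,0],0],[[0,0,1],[0,0,0],0]]'

```text
clock: 5.4
tcp_pos: [0.567, -0.0387, 0.1054]
orientation: [0.098, 0.706, 0.695, 0.094]
wrist_force: [-9.8, 0.5, 21.8]
finger_gap: 0.008
grip_force: 62.8
```

Request:
step_arm --moves '[[[0,0,-1.5],[0,0,0],0],[[0,0.3,-2.7],[0,0,0],0],[[0,0.3,-2.7],[0,0,0],0]]'

```text
clock: 5.65
tcp_pos: [0.5661, -0.0386, 0.1055]
orientation: [0.097, 0.706, 0.696, 0.093]
wrist_force: [-2.1, -0.6, 5.7]
finger_gap: 0.0078
grip_force: 60.4
```

Request:
step_arm --moves '[[[5,0,0],[0,0,0],0],[[10,0,0],[0,0,0],0],[[15,0,0],[0,0,0],0],[[20,0,0],[0,0,0],0],[[25,0,0],[0,0,0],0],[[30,0,0],[0,0,0],0],[[35,0,0],[0,0,0],0],[[40,0,0],[0,0,0],0]]'

```text
clock: 6.32
tcp_pos: [0.5673, 0.0015, 0.1056]
orientation: [0.098, 0.706, 0.695, 0.093]
wrist_force: [-2.2, -3.2, 8.1]
finger_gap: 0.0083
grip_force: 60.9
```

```bash
python3 - <<'E'
from h import *
t=.262
go(tcp_for([-.007,-.035,.0175],t),tool(LYAW,t))
E
```

```text
clock 6.3167 tcp [0.5673 0.0015 0.1056] gap 0.008307600845238365 F [-2.2377 -3.21    8.1149] grip 60.874961614608765
shift mm [49.3 -1.8 -0.6] turn [ 0.009  0.006 -0.004] tool axes
 [[ 0.0155  0.9635  0.2673]
 [ 0.9999 -0.0137 -0.0083]
 [-0.0043  0.2674 -0.9636]]
```

Request:
step_arm --moves '[[[5,0,-0.3],[0,0,0],0],[[10,-0.2,-0.5],[0,0,0],0],[[15,-0.3,-0.5],[0,0,0],0],[[20,-0.5,-0.5],[0,0,0],0],[[25,-0.5,-0.5],[0,0,0],0],[[30,-0.5,-0.5],[0,0,0],0],[[35,-0.5,-0.5],[0,0,0],0],[[35,-0.5,-0.5],[0,0,0],0]]'

```text
clock: 6.98
tcp_pos: [0.5666, 0.0376, 0.1055]
orientation: [0.097, 0.705, 0.696, 0.094]
wrist_force: [-0.6, -0.4, 7.3]
finger_gap: 0.0087
grip_force: 60.4
```

Request:
step_arm --moves '[[[3,0,0],[0,0,0],0],[[6,0,0],[0,0,0],0],[[9,0,0],[0,0,0],0],[[9,0,0],[0,0,0],0]]'

```text
clock: 7.32
tcp_pos: [0.567, 0.0457, 0.1055]
orientation: [0.097, 0.706, 0.696, 0.093]
wrist_force: [0.4, -3.6, 5.6]
finger_gap: 0.0082
grip_force: 60.1
```

Request:
step_arm --moves '[[[1.5,0,0],[0,0,0],0],[[3,0,0],[0,0,0],0],[[3,0,0],[0,0,0],0]]'

```text
clock: 7.57
tcp_pos: [0.567, 0.0486, 0.1055]
orientation: [0.097, 0.706, 0.695, 0.093]
wrist_force: [-0.7, -3.1, 5.3]
finger_gap: 0.0083
grip_force: 60.1
```

```bash
python3 - <<'E'
from h import *
im=imaging.read_camera('side');im2=imaging.read_camera('top')
a=cv2.resize(im[110:260,210:330],None,fx=3,fy=3,interpolation=2);b=cv2.resize(im2[180:240,180:310],None,fx=3.2,fy=3.2,interpolation=2)
o=np.zeros((450,360+416,3),np.uint8);o[:,:360]=a;o[:192,360:]=b
cv2.imwrite('pics/push.png',cv2.cvtColor(o,4)); go([0,0,0],tool(0))
E
```

```text
clock 7.6667 tcp [0.567  0.0485 0.1055] gap 0.008072568794253533 F [-0.3428 -3.6432  6.2967] grip 60.109471678733826
shift mm [ -56.8 -573.9  -49.2] turn [ 0.27   0.006 -0.015] tool axes
 [[ 0.0152  0.9636  0.2668]
 [ 0.9999 -0.0137 -0.0074]
 [-0.0035  0.2669 -0.9637]]
```

View pics/push.png

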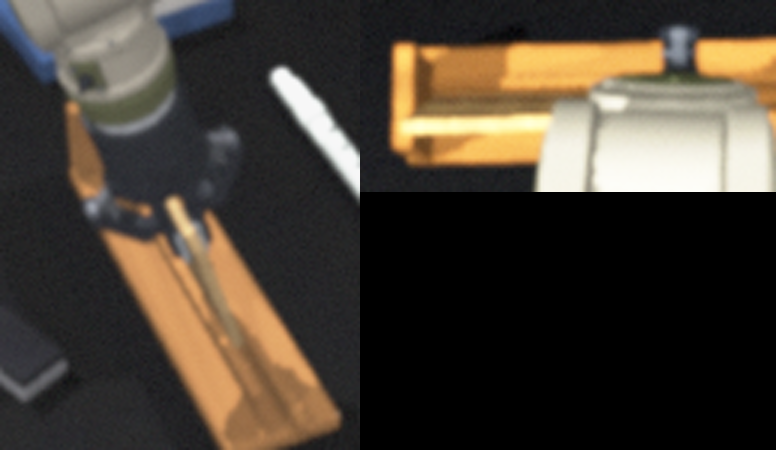

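The panels form one continuous strip reaching the stop: in the top view it runs from (398,128) at the stop without a gap. The push force is only 3 N, so I'll press on until it rises.

Request:
step_arm --moves '[[[1,0,0],[0,0,0],0],[[2,0,0],[0,0,0],0],[[2,0,0],[0,0,0],0]]'

```text
clock: 7.92
tcp_pos: [0.5671, 0.0502, 0.1055]
orientation: [0.097, 0.706, 0.695, 0.093]
wrist_force: [0.2, -5.1, 6.1]
finger_gap: 0.0082
grip_force: 60.3
```

Request:
step_arm --moves '[[[1,0,0],[0,0,0],0],[[2,0,0],[0,0,0],0],[[2,0,0],[0,0,0],0]]'

```text
clock: 8.17
tcp_pos: [0.5672, 0.051, 0.1055]
orientation: [0.098, 0.706, 0.695, 0.092]
wrist_force: [-0.3, -9.4, 5.6]
finger_gap: 0.0083
grip_force: 60.3
```

Request:
step_arm --moves '[[[1,0,0],[0,0,0],0],[[2,0,0],[0,0,0],0],[[2,0,0],[0,0,0],0]]'

```text
clock: 8.42
tcp_pos: [0.5672, 0.0511, 0.1056]
orientation: [0.1, 0.707, 0.694, 0.091]
wrist_force: [-0.8, -16.1, 6.7]
finger_gap: 0.0083
grip_force: 60.4
```

Request:
step_arm --moves '[[[-2,0,0],[0,0,0],0],[[-4,0,0],[0,0,0],0],[[-4,0,0],[0,0,0],0],[[-4,0,0],[0,0,0],15],[[-4,0,0],[0,0,0],25],[[-4,0,0],[0,0,0],40],[[-4,0,0],[0,0,0],40],[[-4,0,0],[0,0,0],40]]' --grip_force 20

```text
clock: 9.08
tcp_pos: [0.566, 0.0509, 0.1045]
orientation: [0.096, 0.706, 0.696, 0.093]
wrist_force: [-0.2, 0.6, 0.2]
finger_gap: 0.04
grip_force: 0.0
```

Request:
step_arm --moves '[[[0,0,-8],[0,0,0],40],[[0,0,-20],[0,0,0],40],[[0,0,-40],[0,0,0],40],[[0,0,-70],[0,0,0],40],[[0,0,-100],[0,0,0],40],[[-40,0,-120],[0,0,0],40],[[-80,0,-130],[0,0,0],40],[[-120,0,-130],[0,0,0],40]]'

```text
clock: 9.75
tcp_pos: [0.5312, -0.0681, 0.2352]
orientation: [0.099, 0.704, 0.697, 0.095]
wrist_force: [1.1, -0.1, 0.4]
finger_gap: 0.0403
grip_force: 0.0
```

Request:
step_arm --moves '[[[-40,0,0],[0,0,0],40],[[-80,0,0],[0,0,0],40],[[-120,0,0],[0,0,0],40],[[-160,0,0],[0,0,0],40],[[-160,0,0],[0,0,0],40]]'

```text
clock: 10.17
tcp_pos: [0.5279, -0.2348, 0.2319]
orientation: [0.099, 0.708, 0.693, 0.092]
wrist_force: [0.7, 0.7, -1.1]
finger_gap: 0.0396
grip_force: 0.0
```

```bash
python3 - <<'E'
from h import *
im=imaging.read_camera('side');im2=imaging.read_camera('top')
a=cv2.resize(im[110:260,200:330],None,fx=3,fy=3,interpolation=2);b=cv2.resize(im2[185:235,185:310],None,fx=3,fy=3,interpolation=2);c=cv2.resize(im[270:370,245:345],None,fx=3,fy=3,interpolation=2)
o=np.zeros((450,390+375,3),np.uint8);o[:,:390]=a;o[:150,390:]=b;o[150:,390:690]=c
cv2.imwrite('pics/end.png',cv2.cvtColor(o,4)); go([0,0,0],tool(0))
for q in [(-.0443,.165,.1418),(-.0443,-.075,.1418),(-.0443,.085,.1418),(-.0443,.005,.1418)]:
    print((proj("side",ledge(q))-[200,110])*3,(proj("top",ledge(q))-[185,185])*3+[390,0])
E
```

```text
clock 10.2667 tcp [ 0.5273 -0.2294  0.2314] gap 0.04019818472186485 F [-0.791   1.2515 -0.1072] grip 0.0
shift mm [ 220.2 -573.7   81.4] turn [ 0.269  0.005 -0.018] tool axes
 [[ 0.0185  0.9639  0.2655]
 [ 0.9998 -0.0172 -0.0074]
 [-0.0026  0.2656 -0.9641]]
[114.5331  67.2492] [412.5721  97.9429]
[225.2896 251.2568] [723.512   92.3421]
[148.3332 123.4037] [515.7947  96.0836]
[185.1145 184.511 ] [619.4405  94.2167]
```

View pics/end.png

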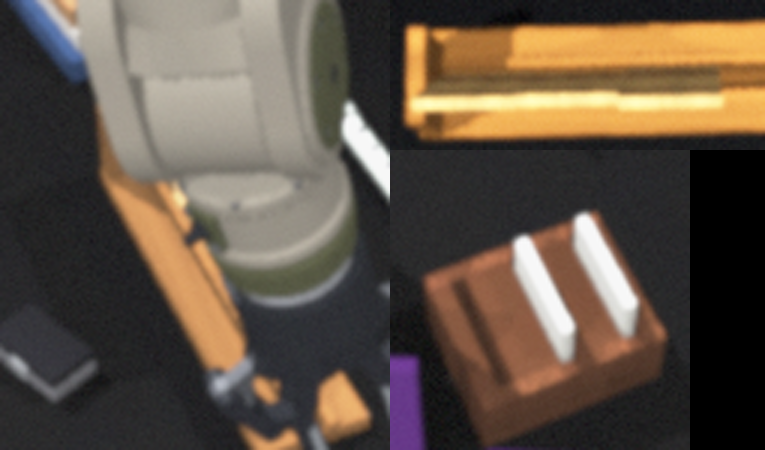

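The final view shows one unbroken strip from (412,101) to (723,101) in the top view, where 412 to 723 was predicted for three closed-up panels. The coasters are still in place and the gripper is clear of everything.

```bash
python3 -c "
from workcell import env
print(env.hand_in())"
```

```text
the job is handed in; nothing more can be done
None
```

The tall panel is out of the rack, and all three panels stand leaning, edge to edge against the end stop, with both coasters still in their slots; I handed the job in at about 10.3 s, and hand-in returned no verdict.

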